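# Counterweigh a mould insert on a two-pan balance

## Robot

A 6-joint arm with a two-finger parallel gripper is mounted at the origin on the work surface. World frame = base frame: x ahead of the robot, y to its left, z up, the work surface at z = 0. Lengths are in m, angles in rad, forces in N, time in s.
With the tool pointing down it reaches from about 0.35 to 0.8 m from the base axis. Payload 7.3 kg.
Tool frame: the origin (TCP) lies midway between the tips of the shut fingers; the grasp point (between the pads) lies 19 mm behind it (robot.tcp_to_grasp is the z of the grasp point in the tool frame, in m); z points along the fingers, y is the line along which they close (so a half turn about z gives the same grasp; the last joint's range is limited). The gripper opens to 85 mm and grips with 20 to 120 N. Pads are 22 mm wide; open, the fingers measure 114 mm over their backs; the gripper's body (76 mm by 85 mm) begins 54 mm behind the grasp point. The pads swing forward as they close: fully open they stand 13 mm farther back than shut.
Start: joints at [0.971, 0.342, 1.524, -0, 1.275, -0.146], TCP at [0.23, 0.472, 0.231] pointing down, gripper open.
Joint ranges: [-2.53, 2.53], [-0.77, 2.02], [0.04, 2.7], [-1, 4.14], [0.28, 2.66], [-3.11, 3.11]. Speed limits (rad/s): [2.57, 2.57, 3.14, 3.14, 3.14, 3.14].

## Interface

Orientations are given as a rotation vector (axis times angle).
In Python, from workcell import robot gives the robot as it stands. Calls block until the motion is done:
- robot.movep(position, orientation): joint-space move of the TCP to a pose.
- robot.move_straight(position, v=0.15, ori=None): straight line of the TCP; ori=None keeps the orientation; v is the mean speed in m/s.
- robot.movej(angles): joint-space move.
- robot.open_gripper() and robot.close_gripper(): open the fingers fully, or close them until they stop; the grip force is fixed at half the most.
- robot.pause(seconds).
- robot.ik(position, orientation): joint angles nearest the present ones, or None.
- robot.get_state(): the state.
- robot.camera(name): name is "side" or "top" or "wrist"; returns (picture, depth): 420x560x3 uint8, blue, green, red; 420x560 float32, m along the optical axis (not along the pixel's ray), 0 where there is no reading.
- robot.calibration(name): a dict with "fx", "fy", "cx", "cy" (pixels), "cam_to_world" (4x4, takes a point from camera to world coordinates); the wrist camera has in their place "hand_eye" (4x4, takes a point from camera to tool coordinates, whose origin is the TCP and whose axes are the flange's). Camera axes: x right, y down, z forward; pixel columns grow to the right and rows downward; lengths in m; the calibration is good to about 2 mm. A picture is of the moment at which its call begins: read the wrist's pose just before it. calibration takes no time and is no camera call.
A pose or a line that the arm cannot do raises robot.PlanningError and nothing moves.
- robot.hand_in(): hands the job in; it is judged then, once.
Trained networks look in the newest picture that a camera, given by its name, has taken for a name from the list of things; names that differ only in an ending like _2 or _b are one class to them, and where a whole thing is asked for, a point or a joint stands for the part that bears it (a point fixed in the world has none). Each returns a list of dicts, best first, with "confidence" (0 to 1); they miss things now and then, are a little off and sometimes report something else, mostly with a low value. They report only what shows in the picture. A call takes as long as a camera call.
- robot.look_for(camera, thing): "xy" ([column, row] in pixels, amid what is visible of it).
- robot.pinpoint(camera, thing): "xy" ([column, row] in pixels: a listed point, or the origin of a listed thing).
The state is a dict: "time": time; "q": joint angles; "joint_vel": joint speeds; "tau": joint torques, N m; "tool_pos": TCP position; "ee_rot": TCP orientation; "ft_force": force on the tool from outside, world axes, zero at the start; "wrist_torque": the same for the moment, N m; "opening": opening from 0.0 (shut) to 1.0 (fully open); "grip_force": force on a finger pad.
Only numpy, scipy, OpenCV 4.12 (cv2) and the standard library are available. Lean on these libraries where they do the work, as an engineer would, in place of code of your own. Each camera call takes 0.05 s, during which the arm holds its last target. There are 200 camera calls.

## Task

A black mould insert lies on one pan of the red balance: the round one weighs 300 g, the square one 500 g, the long bar 600 g. Take the right brass weights (small 100 g, middle 200 g, large 400 g) from under the front edge of the wire shelf and set them gently, standing, on the empty pan until the beam is level. Do not touch the inserts or the pan that carries one, and leave the weight you do not need and all the other things where they are.

Things in the scene. Friction and masses are not known exactly. Their poses are not given: they have to be found in the camera images.
- balance: red balance: cast base 120 x 300 x 22 mm, centre post with two thin uprights 140 mm high carrying a white index. Fixed. Origin: centre of its underside on the table; its y axis runs along the beam, towards the weight pan, its x axis away from the robot
- beam (a joint): tilt of the beam (rad) about the balance's x axis, pivot 75 mm above the table. 0 = level; positive = weight pan high; stops at +0.12 and -0.12 (pans 15.6 mm off level). Starts at +0.12. A weak spring restores it: 10 g of difference tilts it 0.016 rad, 75 g or more drives it to the stop; it settles in about 1.5 s. The pans stay horizontal
- weight_pan: empty round aluminium pan on the balance's +y side, 130 mm from the pivot: flat floor 118 mm across inside a low rim (132 mm over all, 4 mm above the floor). Open above. Origin: on its axis, 24 mm below its floor, z up. Floor 99 mm above the table when level, 115 mm at the start (until the load nearly matches the insert)
- sample_pan: the like pan on the balance's -y side, on which one insert lies. Origin: on the pan's axis, 24 mm below its floor, z up
- round_insert: black cast mould insert, a disc 70 mm in diameter and 11 mm thick with six round bosses, 300 g. Origin: centre of its underside. One of the three inserts lies on the sample pan, the other two on a white display step behind the balance
- square_insert: black cast mould insert, 70 x 70 x 14 mm with four square bosses, 500 g. Origin: centre of its underside
- bar_insert: black cast mould insert, 60 x 90 x 15.5 mm (x, y, z) with three long ridges, 600 g. Origin: centre of its underside
- riser: fixed chrome wire shelf 150 x 300 mm (x, y), 6 mm wires, underside 170 mm above the table; legs 65 mm or more behind the front edge. Origin: on the table below its centre; x axis points away from the robot, across the row of weights, front edge at x = -75 mm. The weights stand in a row below that edge, axes 6 to 20 mm behind it, 85 mm or more apart: come in and leave with the tool leaning back to the robot about 30 degrees
- weight100: brass weight of 100 g, an upright cylinder 24 mm in diameter and 40 mm tall with a shallow 6 mm wide groove starting 15 mm below its top (head and body have the same diameter, so pads may bear on both). Origin: centre of its underside, z up. Stands on the table below the front edge of the riser
- weight200: brass weight of 200 g, an upright cylinder 31 mm in diameter and 44 mm tall with a shallow 6 mm wide groove starting 15 mm below its top (head and body have the same diameter, so pads may bear on both). Origin: centre of its underside, z up. Stands on the table below the front edge of the riser
- weight400: brass weight of 400 g, an upright cylinder 40 mm in diameter and 48 mm tall with a shallow 6 mm wide groove starting 15 mm below its top (head and body have the same diameter, so pads may bear on both). Origin: centre of its underside, z up. Stands on the table below the front edge of the riser
- shell_a: yellow tartlet shell, 60 mm across, 22 mm high, on top of the riser; bystander. Origin: centre of its underside
- shell_b: second yellow tartlet shell on top of the riser; bystander. Origin: centre of its underside
- jar: amber jar, 60 mm in diameter, 85 mm high, under the riser behind the weights; bystander. Origin: centre of its underside
- oil: green bottle, 64 mm in diameter, 190 mm high, behind the riser; bystander. Origin: centre of its underside
- mug: white mug, 76 mm in diameter, 85 mm high, at the front right of the table; bystander. Origin: centre of its underside
- brush: pastry brush lying on the table in front, between riser and balance; bystander. Origin: on its underside, x along its length

How it is judged:
By the outcome, as a careful person would: the job done as asked, in the order asked, and still so for the second after the job is handed in, with the robot touching nothing.
It also fails if it takes over 67 s, if anything falls off the work surface, if the arm or the gripper's body presses on something with over 40 N, if the wrist force passes 120 N, or if a joint passes its speed limit or range.

## Working session

There is one attempt and no reset: what is moved stays moved. The work goes in short steps, each a Python script; the robot and the scene stay as the last script left them, time stands still between calls to the robot, and variables do not carry over. Pictures are saved under pics/ and viewed, at most 10 in all, crops included, and the job is handed in when it is done.

```bash
mkdir -p pics; cat > h.py <<'E'
import numpy as np, cv2
from workcell import robot
from scipy.spatial.transform import Rotation as R
def T(cam):
    c=robot.calibration(cam)
    if 'cam_to_world' in c: return c,np.array(c['cam_to_world'])
    s=robot.get_state(); M=np.eye(4); M[:3,:3]=R.from_rotvec(s['ee_rot']).as_matrix(); M[:3,3]=s['tool_pos']
    return c,M@np.array(c['hand_eye'])
def ray(cam,xy,z):
    c,M=T(cam); d=M[:3,:3]@[(xy[0]-c['cx'])/c['fx'],(xy[1]-c['cy'])/c['fy'],1]; o=M[:3,3]
    return o+d*(z-o[2])/d[2]
def cloud(cam,D):
    c,M=T(cam); v,u=np.mgrid[:D.shape[0],:D.shape[1]]
    P=np.stack([(u-c['cx'])/c['fx']*D,(v-c['cy'])/c['fy']*D,D],-1)
    return P@M[:3,:3].T+M[:3,3]
E
python3 - <<'E'
from h import *
print(robot.get_state()['time'])
for cam in ('top','side'):
    im,D=robot.camera(cam); cv2.imwrite(f'pics/{cam}0.png',im); P=cloud(cam,D)
    print(cam,T(cam)[1][:3,3].round(3),T(cam)[1][:3,2].round(2))
    for n,z in dict(balance=0,weight_pan=.091,sample_pan=.059,round_insert=.068,square_insert=.068,bar_insert=.068,riser=0,weight100=0,weight200=0,weight400=0,jar=0,mug=0,brush=0).items():
        for r in robot.pinpoint(cam,n)[:2]:
            u,v=np.array(r['xy']).round().astype(int)
            print(n,round(r['confidence'],2),(u,v),'atz',ray(cam,r['xy'],z).round(3),'depthpt',P[min(max(v,0),419),min(max(u,0),559)].round(3))
E
```

```text
0.0
top [ 0.492 -0.044  1.068] [ 0.08  0.01 -1.  ]
balance 0.98 (np.int64(350), np.int64(220)) atz [ 0.531 -0.243  0.   ] depthpt [ 0.529 -0.23   0.069]
weight_pan 0.73 (np.int64(309), np.int64(232)) atz [ 0.502 -0.12   0.091] depthpt [ 0.501 -0.119  0.112]
sample_pan 0.7 (np.int64(400), np.int64(214)) atz [ 0.543 -0.364  0.059] depthpt [ 0.54  -0.352  0.096]
sample_pan 0.63 (np.int64(115), np.int64(202)) atz [0.596 0.388 0.059] depthpt [0.583 0.338 0.179]
round_insert 0.89 (np.int64(404), np.int64(209)) atz [ 0.555 -0.371  0.068] depthpt [ 0.552 -0.362  0.096]
square_insert 0.83 (np.int64(292), np.int64(128)) atz [ 0.779 -0.086  0.068] depthpt [ 0.769 -0.085  0.099]
square_insert 0.61 (np.int64(136), np.int64(247)) atz [0.475 0.329 0.068] depthpt [0.474 0.341 0.04 ]
bar_insert 0.76 (np.int64(342), np.int64(130)) atz [ 0.768 -0.218  0.068] depthpt [ 0.761 -0.214  0.097]
bar_insert 0.16 (np.int64(161), np.int64(176)) atz [0.66  0.264 0.068] depthpt [0.641 0.23  0.178]
weight100 0.56 (np.int64(172), np.int64(225)) atz [0.533 0.255 0.   ] depthpt [0.53 0.24 0.05]
weight100 0.43 (np.int6
[... 1893 characters left out ...]
hpt [0.571 0.152 0.026]
weight200 0.72 (np.int64(252), np.int64(175)) atz [0.537 0.255 0.   ] depthpt [0.53  0.232 0.015]
weight200 0.6 (np.int64(272), np.int64(185)) atz [0.58  0.185 0.   ] depthpt [0.571 0.152 0.026]
weight400 0.72 (np.int64(252), np.int64(175)) atz [0.537 0.255 0.   ] depthpt [0.53  0.232 0.015]
weight400 0.6 (np.int64(272), np.int64(185)) atz [0.58  0.185 0.   ] depthpt [0.571 0.152 0.026]
jar 0.71 (np.int64(283), np.int64(173)) atz [0.628 0.237 0.   ] depthpt [0.625 0.222 0.012]
mug 0.96 (np.int64(235), np.int64(373)) atz [ 0.34  -0.409  0.   ] depthpt [ 0.335 -0.447  0.057]
brush 0.55 (np.int64(219), np.int64(226)) atz [0.392 0.04  0.   ] depthpt [ 0.259 -0.985  0.871]
```

```bash
python3 - <<'E'
import cv2,numpy as np
a=cv2.imread('pics/top0.png')[90:310,60:460]; b=cv2.imread('pics/side0.png')[90:390,170:450]
a=cv2.resize(a,(800,440),interpolation=2); b=cv2.resize(b,None,fx=2,fy=2,interpolation=2)
cv2.imwrite('pics/a.png',a); cv2.imwrite('pics/b.png',b)
E
```

```text
(no output)
```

View pics/a.png

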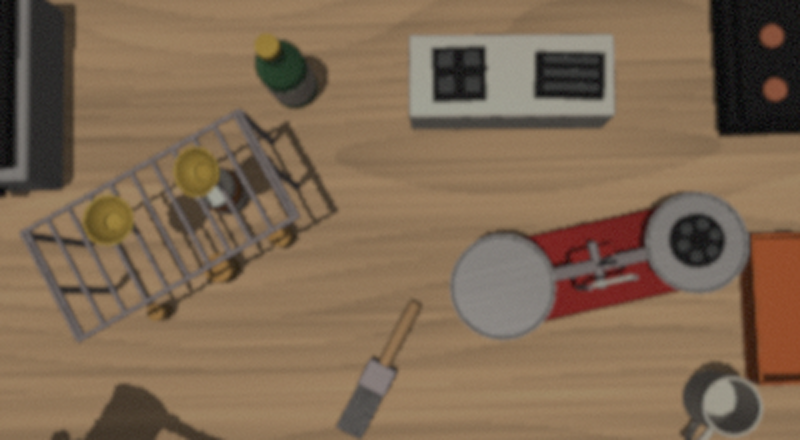

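View pics/b.png

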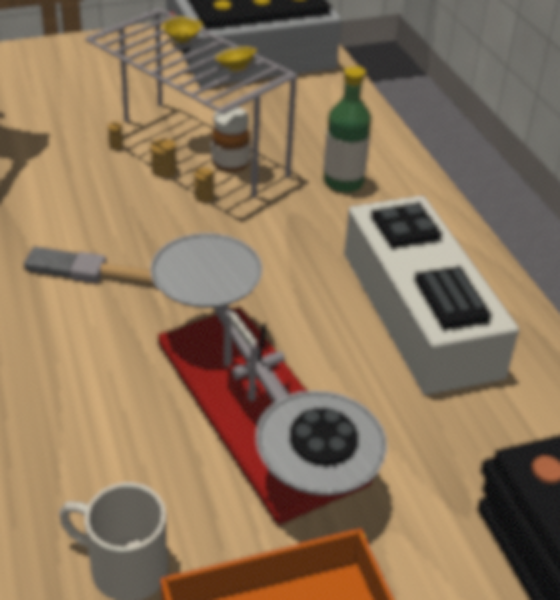

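The scene: the round insert (300 g) is on the sample pan (top crop 697,240), so I need 100 g and 200 g. In the side crop the weights are small (115,137), large (163,158) and middle (205,183). Next I'll take a closer wrist view from the front.

```bash
cat >> h.py <<'E'
def tool(xr,tilt,flip=1):
    z=np.r_[xr*np.sin(tilt),-np.cos(tilt)]; y=flip*np.array([-xr[1],xr[0],0]); x=np.cross(y,z)
    return R.from_matrix(np.c_[x,y,z]).as_rotvec()
E
python3 - <<'E'
from h import *
a=ray('top',(60+80/2,90+338/2),.173)[:2]; b=ray('top',(60+297/2,90+215/2),.173)[:2]
print('edge',a,b,np.linalg.norm(a-b))
yr=(a-b)/np.linalg.norm(a-b); xr=np.array([yr[1],-yr[0]]); print('xr',xr,'yaw',np.degrees(np.arctan2(xr[1],xr[0])))
for p in [(.473,.331),(.535,.255),(.58,.185)]: print('behind edge',(np.array(p)-b)@xr,(np.array(p)-b)@yr)
print(np.round(robot.calibration('wrist')['hand_eye'],3),robot.calibration('wrist')['fx'])
mid=np.array([.53,.257])
pos=np.r_[mid-.17*xr,.17]
for f in (1,-1):print(robot.ik(pos,tool(xr,.6,f)))
q=[robot.ik(pos,tool(xr,.6,f)) for f in (1,-1)]
q0=np.array(robot.get_state()['q']); q=[k for k in q if k is not None]
robot.movej(min(q,key=lambda k:np.abs(np.array(k)-q0).max()))
im,D=robot.camera('wrist'); cv2.imwrite('pics/w0.png',im); np.save('w0.npy',cloud('wrist',D)); print(robot.get_state()['time'])
for n in('weight100','weight200','weight400'):
    for r in robot.pinpoint('wrist',n)[:3]: print(n,r,ray('wrist',r['xy'],0))
E
```

```text
edge [0.45102621 0.37504977] [0.58777943 0.11947569] 0.28986127099121983
xr [0.88171173 0.47178854] yaw 28.150456998580395
behind edge -0.0014076245148059233 0.24065508961493245
behind edge 0.01740257416759026 0.1443941088099937
behind edge 0.02405440462223562 0.06144380349649502
[[ 0.    -0.95  -0.312  0.08 ]
 [ 1.    -0.     0.     0.   ]
 [-0.    -0.312  0.95  -0.143]
 [ 0.     0.     0.     1.   ]] 333.37149500474436
[ 0.07427588 -0.01274456  2.3647808   0.79916435  0.32476569 -2.69366541]
[ 0.07427588 -0.01274456  2.3647808   0.79916435  0.32476569  0.44792724]
2.725
weight100 {'xy': [288.5, 129.7], 'confidence': 0.73} [0.53487496 0.24978262 0.        ]
weight100 {'xy': [190.7, 136.9], 'confidence': 0.61} [0.47558054 0.34112394 0.        ]
weight100 {'xy': [372.8, 134.7], 'confidence': 0.58} [0.57381692 0.16442047 0.        ]
weight200 {'xy': [288.5, 129.7], 'confidence': 0.73} [0.53459858 0.24970037 0.        ]
weight200 {'xy': [190.7, 136.9], 'confidence': 0.61} [0.47535855 0.34101202 0.        ]
weight200 {'xy': [372.8, 134.7], 'confidence': 0.58} [0.57349634 0.16437856 0.        ]
weight400 {'xy': [288.5, 129.7], 'confidence': 0.73} [0.53443006 0.24956873 0.        ]
weight400 {'xy': [190.7, 136.9], 'confidence': 0.61} [0.47523378 0.34087251 0.        ]
weight400 {'xy': [372.8, 134.7], 'confidence': 0.58} [0.57329108 0.16426233 0.        ]
```

View pics/w0.png

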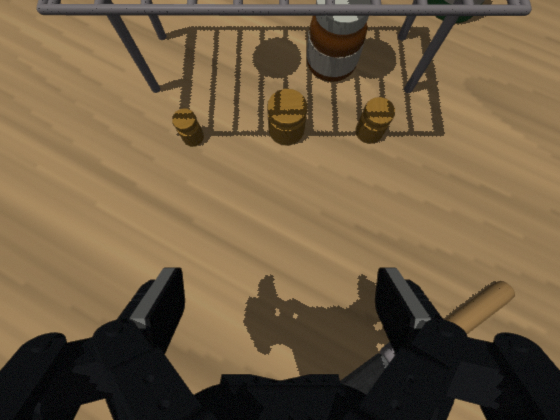

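Wrist view: small weight at (187,127), large at (287,117), middle at (376,120). The shelf front wire runs above them and the area in front is free. Next I'll fit cylinders of known radius to the depth cloud.

```bash
cat >> h.py <<'E'
from scipy.optimize import least_squares
def fit(P,c0,r,h):
    Q=P.reshape(-1,3); Q=Q[(np.linalg.norm(Q[:,:2]-c0,axis=1)<r+.02)&(Q[:,2]>.006)&(Q[:,2]<h+.01)]
    top=Q[Q[:,2]>h-.005]; side=Q[Q[:,2]<h-.008]
    s=least_squares(lambda c:np.linalg.norm(side[:,:2]-c,axis=1)-r,c0+.0,loss='soft_l1',f_scale=.002)
    return s.x,(top[:,:2].max(0)+top[:,:2].min(0))/2,top[:,:2].mean(0),len(side),len(top),np.median(top[:,2])
E
python3 - <<'E'
from h import *
xr=np.array([.8817,.4718])
im,D=robot.camera('wrist'); P=cloud('wrist',D)
for n,c,r,h in (('100',(.475,.34),.012,.04),('400',(.535,.25),.02,.048),('200',(.574,.165),.0155,.044)):
    print(n,fit(P,np.array(c),r,h))
Q=P[:25].reshape(-1,3); Q=Q[(Q[:,2]>.16)&(Q[:,2]<.19)]
d=np.unique((P[3:16,45:525].reshape(-1,3)[:,2]).round(2),return_counts=True);print(d)
E=P[6:13,50:520].reshape(-1,3);E=E[(E[:,2]>.16)&(E[:,2]<.19)]
m,b=np.polyfit(E[:,1],E[:,0],1);print('wire slope',m,'yaw',np.degrees(np.arctan(-m)),'ends',E[:,1].min(),E[:,1].max(),'x at y=.25',m*.25+b,len(E),E[:,2].mean())
im,D=robot.camera('top'); P=cloud('top',D).reshape(-1,3)
for nm,c in(('w',(.502,-.12)),):
    Q=P[(np.linalg.norm(P[:,:2]-c,axis=1)<.085)&(P[:,2]>.1)&(P[:,2]<.13)]
    print(nm,cv2.minEnclosingCircle(Q[:,:2].astype(np.float32)),Q[:,:2].mean(0),np.median(Q[:,2]),len(Q))
E
```

```text
100 (array([0.47723817, 0.33893535]), array([0.47687493, 0.33812978]), array([0.47582896, 0.33658434]), 306, 442, np.float64(0.040474951443654206))
400 (array([0.53446812, 0.25217963]), array([0.53339516, 0.25158195]), array([0.53212723, 0.25094118]), 578, 1198, np.float64(0.04839475931258497))
200 (array([0.57602727, 0.16990245]), array([0.57470015, 0.16977262]), array([0.57326666, 0.16975877]), 465, 723, np.float64(0.04420414857128535))
(array([0.  , 0.01, 0.03, 0.04, 0.06, 0.07, 0.08, 0.09, 0.1 , 0.11, 0.17,
       0.18, 0.33]), array([ 434,   21,    9,   10,    3,    1,   20,   32,    5,   36, 2196,
       3450,   23]))
wire slope -0.5369394983005723 yaw 28.23310779595572 ends 0.12379784456262238 0.3719992850877793 x at y=.25 0.5154711128320755 3278 0.1752189058460632
w ((0.49700433015823364, -0.12217272073030472), 0.06553404033184052) [ 0.49687418 -0.12234685] 0.11493473954104672 2195
```

```bash
cat >> h.py <<'E'
TILT=np.radians(30); G=abs(robot.tcp_to_grasp)
def az(d): return np.array([np.cos(np.radians(d)),np.sin(np.radians(d))])
def tcp(g,d):  # grasp point -> TCP
    return np.asarray(g)+G*np.r_[az(d)*np.sin(TILT),-np.cos(TILT)]
def st(m=''):
    s=robot.get_state(); print(m,'t',round(s['time'],2),'F',np.round(s['ft_force'],1),'open',round(s['opening'],3),'grip',round(s['grip_force'],1),'pos',np.round(s['tool_pos'],4))
def pick(c,zg,d):
    o=tool(az(d),TILT); g=np.r_[c,zg]; back=np.r_[az(d),0]
    robot.movep(tcp(g-.12*back+[0,0,.05],d),o); st('pre')
    robot.move_straight(tcp(g-.05*back+[0,0,.0],d),.12)
    robot.move_straight(tcp(g,d),.06); st('at')
    robot.close_gripper(); st('closed')
    robot.move_straight(tcp(g+[0,0,.012],d),.05)
    robot.move_straight(tcp(g-.12*back+[0,0,.06],d),.12); st('out')
E
python3 - <<'E'
from h import *
print(robot.tcp_to_grasp)
for g,d in (((.5757,.1699,.03),28.2),((.477,.3387,.028),45),((.521,-.116,.15),14),((.473,-.128,.15),14)):
    print(robot.ik(tcp(g,d),tool(az(d),TILT)), robot.ik(tcp(np.array(g)-np.r_[.12*az(d),-.05],d),tool(az(d),TILT)))
pick((.5757,.1699),.030,28.2)
im,D=robot.camera('side'); cv2.imwrite('pics/s1.png',cv2.resize(im[90:390,170:450],None,fx=2,fy=2))
E
```

```text
-0.0187
None [-0.09739682  0.39154102  2.25050465  1.39267911  0.28637308  2.80202414]
None None
[-0.57028206  0.32181458  2.01970313  0.76052731  0.5558731  -2.99329605] None
None [-1.00295821  0.02011395  2.22635385  0.68833391  0.84243261  3.01002106]
pre t 5.0 F [ 0.3 -0.6 -0. ] open 1.002 grip 0.0 pos [0.4782 0.1177 0.0639]Traceback (most recent call last):
  File "<stdin>", line 5, in <module>
  File "h.py", line 34, in pick
    robot.move_straight(tcp(g-.05*back+[0,0,.0],d),.12)
    ~~~~~~~~~~~~~~~~~~~^^^^^^^^^^^^^^^^^^^^^^^^^^^^^^^^
workcell.PlanningError: the arm cannot follow that straight line within its joint ranges
```

```bash
python3 - <<'E'
from h import *
for nm,c,zg,a0 in (('200',(.5757,.1699),.03,28),('100',(.477,.3387),.028,28),('pan',(.521,-.116),.145,14),('panB',(.473,-.128),.127,14)):
  print(nm,robot.ik((c[0],c[1],.2),tool(az(a0),0)))
  for tl in (24,30,36):
    for f in (1,-1):
      out=[]
      for da in range(-60,61,10):
        d=a0+da; t=np.radians(tl); dz=np.r_[az(d)*np.sin(t),-np.cos(t)]; 
        qs=[robot.ik(np.r_[c,zg]-np.r_[az(d),0]*s+[0,0,h]+G*dz,tool(az(d),t,f)) for s,h in ((0,0),(.05,0),(.12,.05))]
        if qs[0] is not None: out.append((da,[None if q is None else [round(float(x),1) for x in q[3:]] for q in qs]))
      print(tl,f,out)
E
```

```text
200 [ 1.59345679e-01  5.04467525e-01  1.35472531e+00 -4.44089210e-16
  1.28239982e+00 -1.90014284e+00]
24 1 [(-60, [[-0.7, 0.5, -0.1], [-0.7, 0.5, -0.0], [-0.7, 0.6, 0.0]]), (-50, [[-0.7, 0.4, -0.3], [-0.8, 0.4, -0.2], [-0.7, 0.5, -0.1]]), (-40, [[-0.6, 0.3, -0.6], [-0.8, 0.3, -0.3], [-0.7, 0.4, -0.3]]), (0, [[0.6, 0.3, -2.5], None, [0.8, 0.3, -2.8]]), (10, [[0.7, 0.4, -2.8], [0.9, 0.3, -3.1], [0.8, 0.4, -3.1]]), (20, [[0.7, 0.5, -3.0], [0.8, 0.5, 3.1], [0.7, 0.5, 3.1]]), (30, [[0.7, 0.6, 3.1], [0.8, 0.6, 3.0], [0.7, 0.7, 2.9]]), (40, [[0.7, 0.7, 3.0], [0.7, 0.7, 2.9], [0.6, 0.8, 2.8]]), (50, [[0.6, 0.8, 2.9], [0.6, 0.8, 2.8], [0.5, 0.9, 2.7]]), (60, [[0.6, 0.9, 2.7], [0.5, 0.9, 2.7], [0.5, 1.0, 2.6]])]
24 -1 [(-60, [[-0.7, 0.5, 3.0], None, None]), (-50, [[-0.7, 0.4, 2.8], [-0.8, 0.4, 3.0], [-0.7, 0.5, 3.0]]), (-40, [[-0.6, 0.3, 2.6], [-0.8, 0.3, 2.8], [-0.7, 0.4, 2.8]]), (0, [[0.6, 0.3, 0.6], None, [0.8, 0.3, 0.3]]), (10, [[0.7, 0.4, 0.3], [0.9, 0.3, 0.1], [0.8, 0.4, 0.1]]), (20, [[0.7, 0.5, 0.1], [0.8, 0.5, -0.1], [0.7, 0.5, -0.1]]), (30, [[0.7, 0.6, -0.0], [0.8, 0.6, -0.2], [0.7, 
[... 11573 characters left out ...]
, [0.7, 1.1, 2.5]]), (40, [[0.8, 1.0, 2.5], [0.7, 1.1, 2.4], [0.6, 1.2, 2.4]]), (50, [[0.7, 1.1, 2.4], [0.6, 1.2, 2.4], [0.5, 1.4, 2.4]]), (60, [[0.6, 1.2, 2.3], [0.5, 1.3, 2.3], [0.5, 1.5, 2.3]])]
36 -1 [(-10, [[1.3, 0.4, -0.4], [1.4, 0.5, -0.5], [1.0, 0.7, -0.3]]), (0, [[1.2, 0.6, -0.4], [1.2, 0.6, -0.6], [0.9, 0.8, -0.4]]), (10, [[1.1, 0.7, -0.5], [1.0, 0.7, -0.6], [0.8, 0.9, -0.5]]), (20, [[0.9, 0.8, -0.5], [0.9, 0.8, -0.6], [0.7, 1.0, -0.6]]), (30, [[0.8, 0.9, -0.6], [0.8, 1.0, -0.7], [0.7, 1.1, -0.7]]), (40, [[0.8, 1.0, -0.7], [0.7, 1.1, -0.7], [0.6, 1.2, -0.7]]), (50, [[0.7, 1.1, -0.7], [0.6, 1.2, -0.8], [0.5, 1.4, -0.8]]), (60, [[0.6, 1.2, -0.8], [0.5, 1.3, -0.8], [0.5, 1.5, -0.8]])]
```

```bash
cat >> h.py <<'E'
TILT=np.radians(36); C=np.array([.497,-.1222])
def place(off,zg,d,floor,hover):
    o=tool(az(d),TILT); g=np.r_[C+off*az(d),zg]; zt=np.r_[az(d)*np.sin(TILT),-np.cos(TILT)]
    robot.movep(tcp(g+[0,0,hover+.05],d),o); st('hover')
    robot.move_straight(tcp(g+[0,0,hover+.006],d),.08)
    robot.move_straight(tcp(g+[0,0,floor],d),.015); st('down'); robot.pause(.4); st('rest')
    robot.open_gripper(); st('open')
    robot.move_straight(tcp(g+[0,0,floor],d)-.1*zt,.1); st('away')
def snap(cam,n,crop=(slice(90,390),slice(170,450))):
    im,D=robot.camera(cam); cv2.imwrite(f'pics/{n}.png',cv2.resize(im[crop],None,fx=2,fy=2,interpolation=2)); return D
E
python3 - <<'E'
from h import *
pick((.5757,.1699),.030,40)
snap('side','s1')
E
```

```text
pre t 5.47 F [-0.2  0.2 -0.3] open 0.996 grip 0.0 pos [0.492  0.0994 0.0647]
at t 7.32 F [ 0.5  0.2 -0.1] open 1.001 grip 0.0 pos [0.5838 0.1768 0.0148]
closed t 7.87 F [-0.3 -1.6  4.1] open 0.347 grip 58.9 pos [0.5842 0.1768 0.0151]
out t 9.48 F [-0.5  0.9 -2.2] open 0.348 grip 59.2 pos [0.4925 0.1    0.0748]
```

View pics/s1.png

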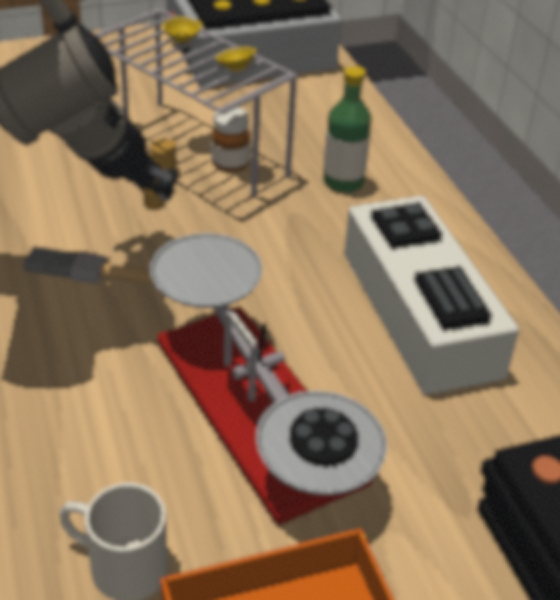

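The weight is held at side crop (160,185), and the scene is otherwise unchanged. I'll lift it clear and place it at the far side of the pan.

```bash
python3 - <<'E'
from h import *
p=np.array(robot.get_state()['tool_pos']); robot.move_straight(p+[0,0,.1],.2)
place(.025,.030,20,.1140,.115)
robot.pause(.3); snap('side','s2')
E
```

```text
hover t 11.06 F [-0.2 -0.6 -1.6] open 0.343 grip 59.3 pos [ 0.5302 -0.1087  0.1789]
down t 12.38 F [-0.8 -0.4 -0.1] open 0.339 grip 59.3 pos [ 0.5309 -0.1099  0.129 ]
rest t 12.78 F [0.1 0.6 0.9] open 0.347 grip 59.3 pos [ 0.5309 -0.1099  0.1289]
open t 13.36 F [-0.8  0.5 -0.7] open 0.999 grip 0.0 pos [ 0.5308 -0.1099  0.1289]
away t 14.51 F [0.4 0.2 0.5] open 0.998 grip 0.0 pos [ 0.4755 -0.1298  0.2094]
```

View pics/s2.png

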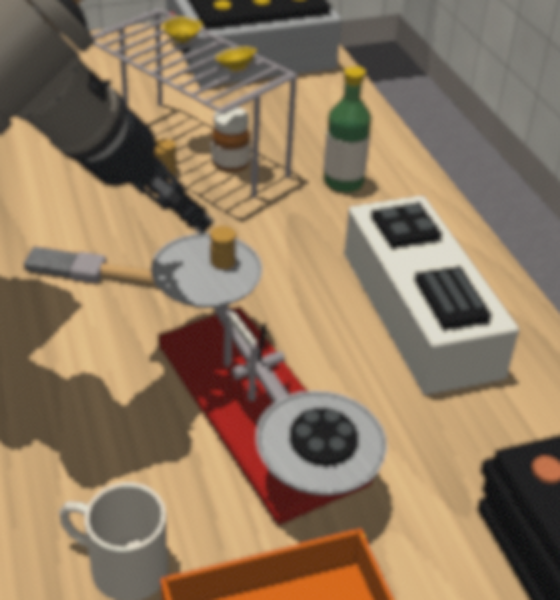

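The 200 g weight stands at the far side of the pan (side crop 223,248), and the beam is still at its stop. Next is the 100 g.

```bash
python3 - <<'E'
from h import *
pick((.477,.3385),.028,56)
snap('side','s3')
E
```

```text
pre t 16.36 F [-0.1  0.2 -0.1] open 0.998 grip 0.0 pos [0.417  0.2477 0.0633]
at t 18.21 F [ 0.6 -0.6 -0. ] open 1.004 grip 0.0 pos [0.4829 0.3474 0.0128]
closed t 18.81 F [-1.3 -2.2  3.6] open 0.261 grip 58.5 pos [0.4832 0.3476 0.0131]
out t 20.43 F [ 0.7  0.8 -1.5] open 0.258 grip 58.7 pos [0.4164 0.2484 0.0728]
```

View pics/s3.png

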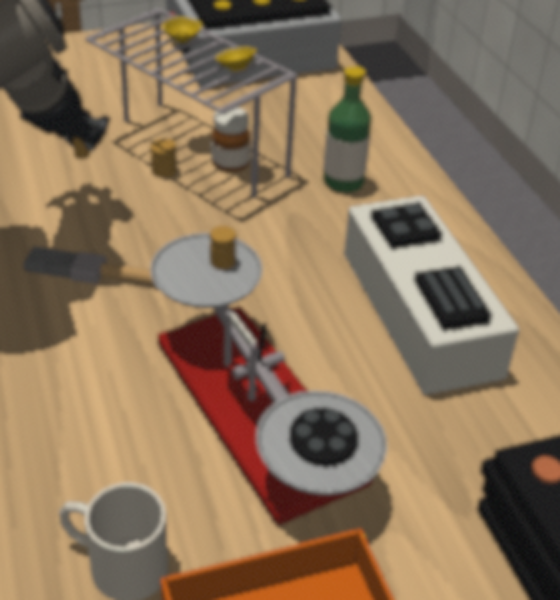

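The 100 g is in the gripper and the large weight hasn't moved. I'll place it at the near side, riding the pan down to about level before releasing.

```bash
python3 - <<'E'
from h import *
p=np.array(robot.get_state()['tool_pos']); robot.move_straight(p+[0,0,.1],.2)
place(-.025,.028,20,.0995,.115)
s=robot.get_state(); robot.move_straight(np.array(s['tool_pos'])+np.r_[-.05*az(20),.06],.15); robot.pause(2)
D=snap('side','s4'); P=cloud('side',D).reshape(-1,3); st()
for c in (C,(.543,-.364)):
    Q=P[(np.linalg.norm(P[:,:2]-c,axis=1)<.058)&(P[:,2]>.07)&(P[:,2]<.13)]; print(np.percentile(Q[:,2],[10,30,50,70]).round(4),len(Q))
E
```

```text
hover t 22.64 F [-0.1 -0.1 -0.7] open 0.263 grip 58.7 pos [ 0.4837 -0.126   0.1775]
down t 24.93 F [-0.5  1.5  1.2] open 0.262 grip 58.7 pos [ 0.4839 -0.127   0.1124]
rest t 25.32 F [-1.3  1.2  0.7] open 0.26 grip 58.7 pos [ 0.4839 -0.127   0.1124]
open t 25.96 F [-0.1  0.   0.9] open 0.999 grip 0.0 pos [ 0.4838 -0.127   0.1124]
away t 27.11 F [0.  1.  0.5] open 1.006 grip 0.0 pos [ 0.4286 -0.1469  0.1929]
 t 29.82 F [ 0.4 -0.3 -0.8] open 0.998 grip 0.0 pos [ 0.3816 -0.164   0.2529]
[0.0981 0.0994 0.1004 0.1017] 1137
[0.0992 0.1006 0.1023 0.1107] 1977
```

View pics/s4.png

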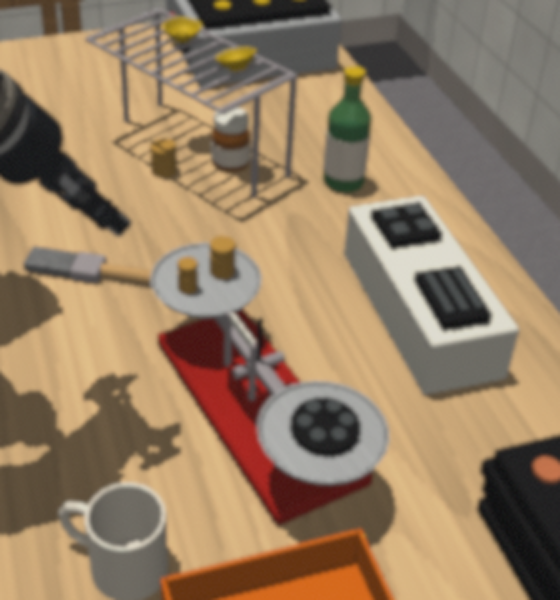

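Both weights stand on the pan (side crop 188,275 and 223,257). The two pan floors both measure about 0.100 m, so the beam is level. The 400 g weight is still in place and the arm is clear.

```bash
python3 -c "
from workcell import robot
print(robot.hand_in())"
```

```text
the job is handed in; nothing more can be done
None
```

The 100 g and 200 g weights stand on the empty pan against the 300 g round insert, the beam is level, the 400 g weight was left in place, and the job was handed in at about 30 s.

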